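# Rack the sample panel

## Task

Take the aluminium sample panel out of the wooden block and slide it down, edges in the guides, into the one empty slot of the panel rack until it stands fully home on the rack's foot. Lower it in rather than letting it drop, leave the two panels already in the rack where they are, and let go.

Things in the scene. Friction and masses are not known exactly. Their poses are not given: they have to be found in the camera images.
- panel: The loose panel to be racked: a flat aluminium slab 120 mm wide (its x), 10 mm thick (its y) and 130 mm tall (its z), with a 10 mm hanging hole near each top corner; about 0.4 kg. It stands upright in the groove of the wooden block, its top edge 142 mm above the bench. Origin: centre of its bottom edge face.
- block: Fixed wooden staging block on the bench, 130 x 84 mm (x, y) and 48 mm tall. Its groove runs along its x, is 14 mm wide and 104 mm long, and its floor is 12 mm above the bench. Origin: centre of its underside.
- rack: Fixed panel rack: a dark steel foot plate 156 x 236 mm (x, y) whose top is 12 mm above the bench, carrying three alike grey slots side by side 75 mm apart along its y. Origin: centre of its underside; the slots lie at y = -75, 0 and 75 mm. Which of the three is empty varies.
- slot_free: The empty slot: two upright grey U-channels, one for each upright edge of a panel. Clear inside: 125 mm along x, 14 mm along y; the cheeks cover 14 mm at each end, the middle 97 mm is open. Channels 78 mm high, then flared lips to 90 mm. Origin: centre of the slot on the foot plate's top (12 mm above the bench), where a racked panel's origin comes, x along x (either way).
- panel_a: A panel just like the loose one, standing in one of the other two slots of the rack. Origin: centre of its bottom edge face; top edge 142 mm above the bench.
- panel_b: A panel just like the loose one, standing in the last slot of the rack. Origin: centre of its bottom edge face.

How it is judged:
By the outcome, as a careful person would: the job done as asked, in the order asked, and still so for the second after the job is handed in, with the robot touching nothing.
It also fails if it takes over 48 s, if anything falls off the work surface, if the arm or the gripper's body presses on something with over 40 N, if the wrist force passes 120 N, or if a joint passes its speed limit or range.

## Robot

A 6-joint arm with a two-finger parallel gripper is mounted at the origin on a cart in front of the work surface, level with it; the furniture and walls round the work are solid. World frame = base frame: x ahead of the robot, y to its left, z up, the work surface at z = 0. Lengths are in mm, angles in degrees, forces in N, time in s.
With the tool pointing down it reaches from about 300 to 875 mm from the base axis. Payload 6.4 kg.
Tool frame: the origin (TCP) lies at the centre of the arm's flange, where the gripper is bolted on; the fingertips stand 166 mm ahead of it and the grasp point (between the pads) lies 147 mm ahead of it; z points along the fingers, y is the line along which they close (so a half turn about z gives the same grasp; the last joint's range is limited). The gripper opens to 88 mm and grips with 3 to 60 N. Pads are 18 mm wide; open, the fingers measure 123 mm over their backs; the gripper's body (75 mm by 187 mm) begins 45 mm behind the grasp point.
Start: joints at [53.669, 10.359, 92.074, -0, 77.567, -11.82], TCP at [238.542, 523.202, 404.714] pointing down, gripper open.
Joint ranges: [-171.53, 171.53], [-51.25, 118.39], [17.06, 147.69], [-65.23, 245.23], [0, 150.52], [-178.68, 178.68]. Speed limits (degrees/s): [147.25, 147.25, 172.46, 180, 180, 180].

## Interface

Orientations are given as a 3x3 rotation matrix whose columns are the frame's x, y, z axes.
In Python, from cell import sensors, cams, manip, search_frame, silhouettes, spot_point gives the robot as it stands.
- The arm moves only by the tool carry_out, never from a script. Its argument "moves" is a list of rows, each a list of 7 numbers: the closure, from -1 (fully open) to 1 (shut), then the shift along the tool's x, y, z in mm, then the turn, a rotation vector about the tool's x, y, z in rad. A call has 1 to 5 rows; each row is the pose to reach, as a shift and turn from the pose commanded when the call began, along the tool's axes at that moment; what a row does not reach only later rows make up. A row lasts 1/10 s, in which the tool goes at most 50 mm and 8.59 degrees, less where a joint would pass 70% of its speed; a pose out of reach is approached as far as the arm can. A call with a gripper value outside its range is refused whole. The fingers move at their own pace and stop on an object; the grip force is fixed at half the most. Time passes only in rows, so rows that repeat a pose let the fingers close. It gives the time, the measured TCP pose, the force, the opening and the grip force at its end, in the units of the state.
- sensors.sense(): the state, without advancing time (a new reading comes with each control period).
- cams.camera(name): name is "scene" or "top" or "wrist"; returns the picture (420x560x3 uint8, red, green, blue); there is no depth.
- cams.camera_params(name): a dict with "fx", "fy", "cx", "cy" (pixels), "rvec" (rotation vector, rad) and "tvec" (3), from world to camera coordinates, as OpenCV has them. Camera axes: x right, y down, z forward; pixel columns grow to the right and rows downward; lengths in mm; the calibration is good to about 2 mm. A picture is of the moment at which its call begins: read the wrist's pose just before it. camera_params takes no time and is no camera call; for the wrist camera it gives the pose at the moment of the call.
- manip.hand_in(): hands the job in; it is judged then, once.
Trained networks look in the newest picture that a camera, given by its name, has taken for a name from the list of things; names that differ only in an ending like _2 or _b are one class to them, and where a whole thing is asked for, a point or a joint stands for the part that bears it (a point fixed in the world has none). Each returns a list of dicts, best first, with "confidence" (0 to 1); they miss things now and then, are a little off and sometimes report something else, mostly with a low value. They report only what shows in the picture. A call takes as long as a camera call.
- search_frame(label, camera): "at" ([x, y, z] in mm, in world coordinates, good to about 4 mm: the middle of the surface that is visible of it).
- silhouettes(label, camera): "region" (420x560 bool, what is visible of it).
- spot_point(label, camera): "at" ([x, y, z] in mm, in world coordinates, good to about 4 mm: a listed point, or the origin of a listed thing).
The state is a dict: "time": time; "q": joint angles; "joint_velocities": joint speeds; "effort": joint torques, N m; "ee_pos": TCP position; "tcp_rot": TCP orientation; "force": force on the tool from outside, world axes, zero at the start; "torque": the same for the moment, N m; "grip_width": finger opening in mm; "grasp_force": force on a finger pad.
Only numpy, scipy, OpenCV 4.12 (cv2) and the standard library are available. Lean on these libraries where they do the work, as an engineer would, in place of code of your own. Each camera call takes 0.05 s, during which the arm holds its last target. There are 200 camera calls.

## Working session

There is one attempt and no reset: what is moved stays moved. The work goes in short steps, Python scripts to look and compute and a tool call to move; the robot and the scene stay as the last step left them, time stands still between calls to the robot, and variables do not carry over. Pictures are saved under pics/ and viewed, at most 10 in all, crops included, and the job is handed in when it is done.

Besides the shell and the picture viewer there is one more tool, called after ">>>" in YAML: its name, and indented under it one key for each argument. carry_out: Moves the arm, as the interface text tells. Its arguments: {"type":"object","properties":{"moves":{"type":"array"}},"required":["moves"]}

```bash
ls; mkdir -p pics
python3 - <<'E'
from cell import *
import cv2,numpy as np
s=sensors.sense();print(s['time'],s['ee_pos'],np.round(s['tcp_rot'],3).tolist(),s['grip_width'])
for c in ['scene','top']:
    im=cams.camera(c);cv2.imwrite(f'pics/{c}0.png',im[:,:,::-1])
    p=cams.camera_params(c);print(c,p)
    for l in ['panel','block','rack','slot_free','panel_a']:
        print(c,l,[(np.round(d['at'],1).tolist(),round(d['confidence'],2)) for d in spot_point(l,c)])
print(sensors.sense()['time'])
E
```

```text
pics
0.0 [238.38514232 522.97861225 403.81981875] [[-0.91, 0.415, -0.001], [0.415, 0.91, -0.001], [0.0, -0.002, -1.0]] 88.12799734324278
scene {'fx': 512.3702619332016, 'fy': 512.3702619332016, 'cx': 290.39223286846084, 'cy': 208.0663699519883, 'rvec': array([ 1.99664335, -1.04523583,  0.51043549]), 'tvec': array([-254.91947836,  277.65212649, 1070.59649368])}
scene panel [([460.3, 294.4, 12.8], 0.72), ([514.3, -31.9, 11.0], 0.65), ([504.6, -182.3, 9.4], 0.64)]
scene block [([458.2, 297.6, -1.5], 0.87)]
scene rack [([507.5, -104.8, 4.4], 0.87)]
scene slot_free [([505.7, -102.9, 12.9], 0.86)]
scene panel_a [([460.3, 294.4, 12.8], 0.72), ([514.3, -31.9, 11.0], 0.65), ([504.6, -182.3, 9.4], 0.64)]
top {'fx': 442.0194176968372, 'fy': 442.0194176968372, 'cx': 277.22902512092867, 'cy': 207.00917056136657, 'rvec': array([ 2.13461759, -2.12457946,  0.20627974]), 'tvec': array([  37.03537843,  498.94810063, 1133.38110773])}
top panel [([503.9, -179.4, 14.4], 0.91), ([453.4, 298.0, 13.5], 0.8), ([515.9, -30.8, 17.3], 0.65)]
top block [([459.1, 298.8, -2.8], 0.93)]
top rack [([513.8, -107.6, 1.6], 0.61)]
top slot_free [([513.4, -104.2, 2.4], 0.62)]
top panel_a [([503.9, -179.4, 14.4], 0.91), ([453.4, 298.0, 13.5], 0.8), ([515.9, -30.8, 17.3], 0.65)]
0.6
```

View pics/scene0.png

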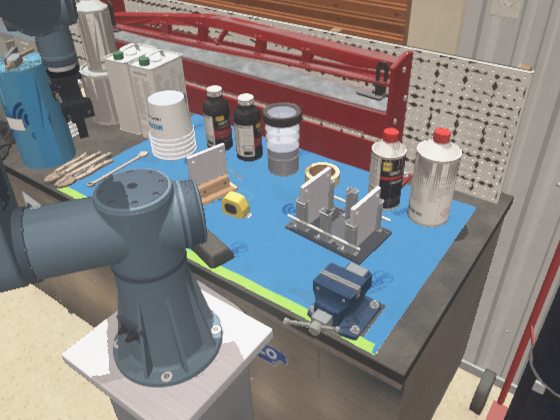

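View pics/top0.png

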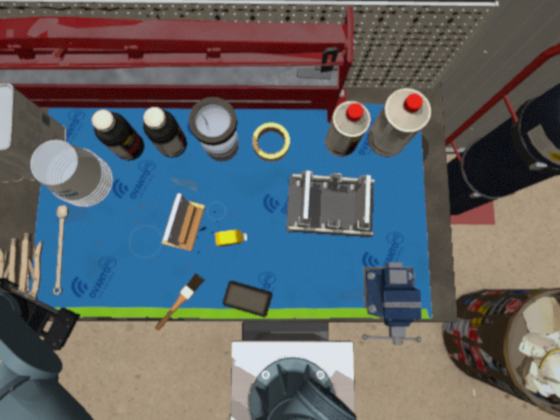

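Scene: the panel stands in the block near (205,165), and the rack is near (340,220) with its middle slot empty. In the top view the block is at (183,222) and the rack at (331,205), middle slot empty again. Next I get the wrist camera's offset and rough yaws to plan a close view.

```bash
cat > h.py <<'E'
from cell import *
import cv2,numpy as np
from scipy.spatial.transform import Rotation as R
def cam(name):
    s=sensors.sense();p=cams.camera_params(name);im=cams.camera(name)
    K=np.array([[p['fx'],0,p['cx']],[0,p['fy'],p['cy']],[0,0,1]]);return im,(K,p['rvec'],p['tvec']),s
def proj(P,c): return cv2.projectPoints(np.float64(P).reshape(-1,3),c[1],c[2],c[0],None)[0][:,0]
def toz(uv,z,c):
    M=cv2.Rodrigues(c[1])[0];o=-M.T@c[2];uv=np.atleast_2d(uv)
    d=(M.T@np.linalg.inv(c[0])@np.c_[uv,np.ones(len(uv))].T).T
    return o+d*((z-o[2])/d[:,2])[:,None]
def tgt(pos,yaw): # tool down, tool y axis at angle yaw(deg)
    y=np.array([np.cos(np.radians(yaw)),np.sin(np.radians(yaw)),0]);z=np.array([0,0,-1.]);return np.array(pos,float),np.c_[np.cross(y,z),y,z]
def shift(c,t): return np.round(c[1].T@(t[0]-c[0]),1),np.round(R.from_matrix(c[1].T@t[1]).as_rotvec(),4)
E
python3 - <<'E'
from h import *
p=cams.camera_params('wrist');s=sensors.sense()
M=cv2.Rodrigues(p['rvec'])[0];o=-M.T@p['tvec'];T=s['tcp_rot']
print('cam in tool',T.T@(o-s['ee_pos']),'axes',np.round(T.T@M.T,3).tolist(),p['fx'])
print(np.degrees(np.arctan2(T[1,1],T[0,1])))
E
```

```text
cam in tool [81.59337856  0.1362604  20.20347061] axes [[-0.001, -0.949, -0.315], [1.0, -0.001, -0.0], [0.0, -0.315, 0.949]] 350.41611806798954
65.49118031708335
```

>>> carry_out:
  moves:
    - [-1,-42,-16.5,0,0,0,0]
    - [-1,-84,-33,0,0,0,0]
    - [-1,-126,-49.5,0,0,0,0]
    - [-1,-168,-66,0,0,0,0]
    - [-1,-210,-82.5,0,0,0,0]

```text
time: 1.1
ee_pos: [396.3, 359.6, 405.0]
tcp_rot: [[-0.91, 0.415, 0.0], [0.415, 0.91, 0.0], [-0.0, 0.001, -1.0]]
force: [1.1, 0.3, -0.3]
grip_width: 87.8
grasp_force: 0.0
```

>>> carry_out:
  moves:
    - [-1,-42,-16,0,0,0,0]
    - [-1,-83,-33,0,0,0,0]
    - [-1,-83,-33,0,0,0,0]
    - [-1,-83,-33,0,0,0,0]

```text
time: 1.5
ee_pos: [457.7, 295.9, 404.6]
tcp_rot: [[-0.909, 0.417, -0.0], [0.417, 0.909, 0.0], [0.001, 0.0, -1.0]]
force: [-0.4, 0.6, 0.0]
grip_width: 88.1
grasp_force: 0.0
```

Run:
```python
from h import *
im,c,s=cam('wrist');print(s['time'],s['ee_pos'],s['joint_velocities'])
cv2.imwrite('pics/w1.png',im[:,:,::-1])
np.savez('w1.npz',im=im,K=c[0],r=c[1],t=c[2])
for l in ['panel','block']:
    print(l,[(np.round(d['at'],1).tolist(),round(d['confidence'],2)) for d in spot_point(l,'wrist')])
```

```text
1.5 [457.68067732 295.89459581 404.63809191] [ 2.70516358 -0.40629079  0.72666518  0.33811156  0.09704202  0.25805159]
panel [([456.4, 294.7, 11.0], 0.87)]
block [([456.8, 296.5, 0.1], 0.89)]
```

View pics/w1.png

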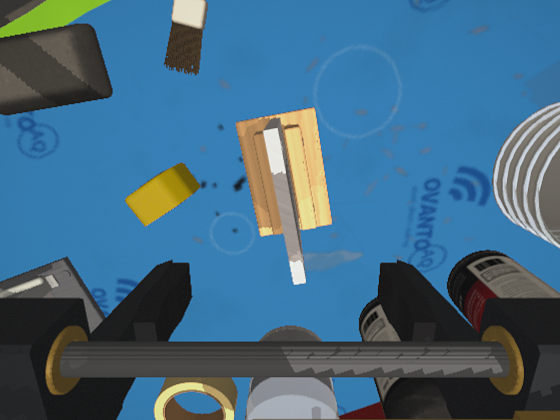

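Wrist view: the panel's top edge runs from about (270,125) to (298,284), with the block around (285,170). I'll fit the panel's box (x, y, yaw, top height) to the silhouettes in all three cameras.

```bash
cat >> h.py <<'E'
from scipy.optimize import minimize
def box(x,y,z0,z1,yaw,lx=120,ly=10):
    a=np.radians(yaw);u=np.array([np.cos(a),np.sin(a)]);n=np.array([-u[1],u[0]])
    return np.array([[*(np.array([x,y])+i*lx/2*u+j*ly/2*n),z] for i in(-1,1) for j in(-1,1) for z in(z0,z1)])
def hullmask(P,c,S=4):
    m=np.zeros((420*S,560*S),np.uint8);h=cv2.convexHull(np.float32((proj(P,c)+.5)*S-.5))
    cv2.fillConvexPoly(m,np.int32(np.round(h)),1);return cv2.resize(m.astype(np.float32),(560,420),interpolation=cv2.INTER_AREA)
def fitbox(views,x0,zb,fixz=None):
    def f(v):
        e=0
        for reg,c in views:
            m=hullmask(box(v[0],v[1],zb,v[3] if fixz is None else fixz,v[2]),c);e+=1-np.minimum(m,reg).sum()/np.maximum(m,reg).sum()
        return e/len(views)
    sim=np.array([x0]+[np.array(x0)+d for d in np.diag([8,8,6,8.])])
    r=minimize(f,x0,method='Nelder-Mead',options=dict(initial_simplex=sim,xatol=.05,fatol=1e-5,maxiter=250));return r.x,r.fun
def pick(label,name,near,c): # silhouette whose region is nearest to a world point
    u=proj(near,c)[0];L=silhouettes(label,name)
    d=[np.linalg.norm(np.argwhere(l['region']).mean(0)[::-1]-u) if l['region'].any() else 1e9 for l in L]
    i=int(np.argmin(d));return L[i]['region'],d[i],L[i]['confidence']
E
python3 - <<'E'
from h import *
V={}
for n in ['wrist','top','scene']:
    im,c,s=cam(n);reg,d,cf=pick('panel',n,[457,296,100],c);print(n,reg.sum(),d,cf);V[n]=(reg.astype(np.float32),c)
x0=[457,296,-23,142]
for ks in (['wrist'],['wrist','top','scene']):
    print(ks,*fitbox([V[k] for k in ks],x0,45))
print('xy only wrist',*fitbox([V['wrist']],x0,45,142))
v,_=fitbox([V['wrist']],x0,45,142)
o=im=cams.camera('wrist')[:,:,::-1].copy();c=V['wrist'][1]
P=proj(box(v[0],v[1],45,142,v[2]),c)
o=cv2.resize(o[100:300,200:360],None,fx=3,fy=3);cv2.polylines(o,[np.int32((cv2.convexHull(np.float32(P))-[200,100])*3)],1,(0,0,255),1)
cv2.polylines(o,[np.int32((P[[1,3,7,5]]-[200,100])*3)],1,(0,255,0),1)
cv2.imwrite('pics/w2.png',o)
E
```

```text
wrist 2875 1.145506864135549 0.79
top 75 10.736440790650587 0.43
scene 1165 2.9960308832947162 0.81
['wrist'] [455.93309506 298.20866888 -14.51474269 143.05195475] 0.05466735363006592
['wrist', 'top', 'scene'] [456.70057462 297.69601469 -14.33920933 139.25946476] 0.3549838066101074
xy only wrist [456.26539448 298.06100561 -14.41501314 138.99350884] 0.05682253837585449
```

View pics/w2.png

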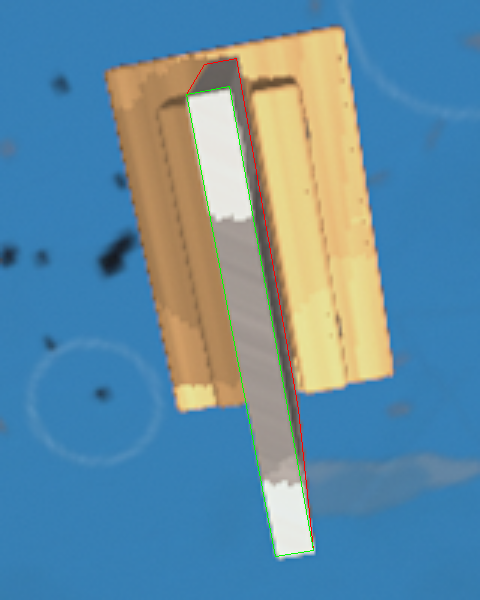

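The overlay matches the picture, so the panel is at about (456.2, 298.1), yaw −14.4°, top about 142. Next I view the rack from above before grasping.

>>> carry_out:
  moves:
    - [-1,-23.7,-38.1,0,0,0,0]
    - [-1,-47.4,-76.2,0,0,0,0]
    - [-1,-71.1,-114.3,0,0,0,0]
    - [-1,-94.8,-152.4,0,0,0,0]
    - [-1,-118.5,-190.5,0,0,0,0]

```text
time: 2.5
ee_pos: [485.9, 72.6, 405.0]
tcp_rot: [[-0.91, 0.414, 0.001], [0.414, 0.91, -0.0], [-0.001, 0.0, -1.0]]
force: [0.5, 0.8, 0.5]
grip_width: 88.0
grasp_force: 0.0
```

>>> carry_out:
  moves:
    - [-1,-23.7,-38,0,0,0,-0.1]
    - [-1,-47.4,-76,0,0,0,-0.2]
    - [-1,-71,-114,0,0,0,-0.3]
    - [-1,-95,-152.5,0,0,0,-0.4]
    - [-1,-95,-152.5,0,0,0,-0.4]

```text
time: 3.0
ee_pos: [509.5, -108.7, 404.9]
tcp_rot: [[-1.0, 0.03, 0.001], [0.03, 1.0, -0.002], [-0.001, -0.002, -1.0]]
force: [0.6, 0.7, -0.2]
grip_width: 88.2
grasp_force: 0.0
```

Run:
```python
from h import *
im,c,s=cam('wrist');print(s['time'],s['ee_pos'],np.abs(s['joint_velocities']).max())
cv2.imwrite('pics/w3.png',im[:,:,::-1])
for l in ['rack','slot_free']:
    print(l,[(np.round(d['at'],1).tolist(),round(d['confidence'],2)) for d in spot_point(l,'wrist')])
for nm,near in (('lo',[505,-181,100]),('hi',[513,-31,100])):
    reg,d,cf=pick('panel','wrist',near,c);print(nm,reg.sum(),d,cf)
    np.savez(f'r_{nm}.npz',reg=reg)
    print(fitbox([(reg.astype(np.float32),c)],[near[0],near[1],-3,142],102,142),fitbox([(reg.astype(np.float32),c)],[near[0],near[1],-3,142],102))
```

```text
3.0 [ 509.52840575 -108.66949396  404.89005402] 9.592766636779812
rack [([508.0, -101.8, 3.2], 0.86)]
slot_free []
lo 6063 3.2875963324234068 0.75
(array([ 504.03696947, -178.40094869,   -3.26584912,  144.81464565]), np.float64(0.34791457653045654)) (array([ 502.07973645, -168.05170757,   -3.80761189,  178.31317199]), np.float64(0.2365715503692627))
hi 6672 4.020255306802744 0.94
(array([512.59292074, -31.909997  ,  -6.40439537, 154.19029242]), np.float64(0.39709383249282837)) (array([510.36635867, -43.05150583,  -3.66929326, 179.95836158]), np.float64(0.26819950342178345))
```

View pics/w3.png

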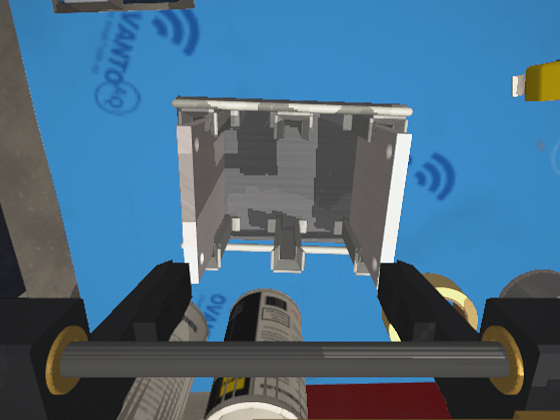

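Run:
```python
from h import *
im,c,s=cam('wrist');print(s['time'],s['ee_pos'])
P=[]
for nm,near in (('lo',[505,-180,100]),('hi',[513,-31,100])):
    reg,d,cf=pick('panel','wrist',near,c)
    x0=[near[0],near[1],-3,142]
    a=fitbox([(reg.astype(np.float32),c)],x0,20,142);b=fitbox([(reg.astype(np.float32),c)],x0,20);print(nm,np.round(a[0],1),round(a[1],3),np.round(b[0],1),round(b[1],3));P.append(a[0])
m=(P[0]+P[1])/2;d=P[1]-P[0];print('mid',m,'sep',np.hypot(*d[:2]),'yaw',np.degrees(np.arctan2(d[1],d[0]))-90)
yaw=np.degrees(np.arctan2(d[1],d[0]))-90
o=cv2.resize(im[80:300,160:430,::-1],None,fx=2.9,fy=2.7)
f=lambda uv:np.int32((uv-[160,80]+.5)*[2.9,2.7])
for p in P: cv2.polylines(o,[f(proj(box(p[0],p[1],20,142,yaw),c)[[1,3,7,5]])],1,(0,255,0),1)
cv2.polylines(o,[f(proj(box(m[0],m[1],12,102,yaw,125,14),c)[[1,3,7,5]])],1,(0,0,255),1)
cv2.polylines(o,[f(proj(box(m[0],m[1],12,90,yaw,125,14),c)[[1,3,7,5]])],1,(255,0,255),1)
cv2.polylines(o,[f(proj(box(m[0],m[1],12,90,yaw,156,236),c)[[0,2,6,4]])],1,(0,255,255),1)
cv2.imwrite('pics/w4.png',o)
cv2.imwrite('pics/w3raw.png',im[:,:,::-1]);np.savez('w3.npz',K=c[0],r=c[1],t=c[2])
```

```text
3.25 [ 509.07427564 -102.8908932   404.63911163]
lo [ 505. -180.   -3.  142.] 1.0 [ 505. -180.   -3.  142.] 1.0
hi [514.4 -30.   -4.2 147.3] 0.088 [514.3 -30.5  -3.8 144.4] 0.09
mid [ 509.67726227 -104.99018207   -3.62195237  144.64013147] sep 150.3110051649847 yaw -3.568077813108914
```

View pics/w4.png

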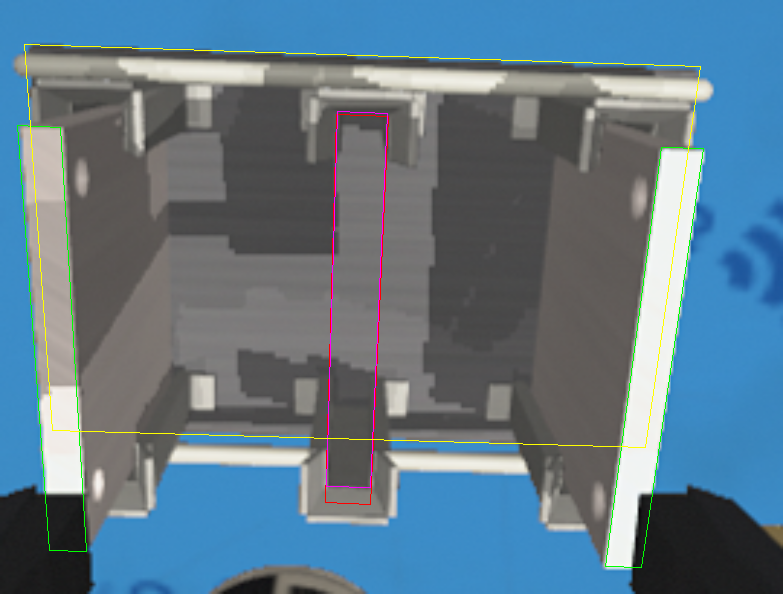

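The overlay fits: green outlines sit on the neighbours' top edges and the magenta slot mouth lies inside both U-channels (upper about (365,100), lower about (348,500)). I'll cross-check the slot centre using the lip outer corners at z=102.

Run:
```python
from h import *
d=np.load('w3.npz');c=(d['K'],d['r'],d['t'])
px=np.array([[313,93],[424,97],[302,520],[391,523]],float)/[2.9,2.7]+[160,80]-.5
W=toz(px,102,c);print(np.round(W,1));u=(W[:2].mean(0));l=(W[2:].mean(0));print(u,l,(u+l)/2,np.degrees(np.arctan2(*(l-u)[[1,0]])),np.linalg.norm(l-u))
# lo panel top-edge corners measured / hi panel
for q in ([[20,126],[63,126],],[[661,148],[704,150],[641,567],[605,567]]):
    print(np.round(toz(np.array(q,float)/[2.9,2.7]+[160,80]-.5,142,c),1))
print(sensors.sense()['ee_pos'])
```

```text
[[ 440.7 -114.1  102. ]
 [ 442.6  -84.4  102. ]
 [ 577.8 -123.4  102. ]
 [ 579.7  -95.8  102. ]]
[441.64724904 -99.25205155 102.        ] [ 578.74060933 -109.61062357  102.        ] [ 510.19392918 -104.43133756  102.        ] -4.32097409564083 137.4841425444305
[[ 444.9 -180.6  142. ]
 [ 445.1 -170.7  142. ]]
[[454.4 -31.3 142. ]
 [455.2 -21.2 142. ]
 [574.4 -29.  142. ]
 [574.1 -38.7 142. ]]
[ 509.16877932 -102.82209961  404.81967207]
```

>>> carry_out:
  moves:
    - [-1,7.1,44.5,0,0,0,0]
    - [-1,14.2,89,0,0,0,0]
    - [-1,21.3,133.5,0,0,0,0]
    - [-1,28.4,178,0,0,0,0]
    - [-1,35.5,222.5,0,0,0,0]

```text
time: 3.9
ee_pos: [479.0, 121.7, 405.0]
tcp_rot: [[-1.0, 0.027, 0.001], [0.027, 1.0, 0.0], [-0.001, 0.0, -1.0]]
force: [1.1, -1.1, 1.5]
grip_width: 87.7
grasp_force: 0.0
```

>>> carry_out:
  moves:
    - [-1,7.2,44.5,0,0,0,0.056]
    - [-1,14.3,89,15,0,0,0.112]
    - [-1,21.4,133.5,30,0,0,0.168]
    - [-1,28.5,178,50,0,0,0.2235]
    - [-1,28.5,178,60,0,0,0.2235]

```text
time: 4.4
ee_pos: [453.9, 302.8, 343.2]
tcp_rot: [[-0.97, 0.244, -0.002], [0.244, 0.97, 0.001], [0.002, 0.001, -1.0]]
force: [-0.4, -0.6, -0.5]
grip_width: 88.2
grasp_force: 0.0
```

Run:
```python
from h import *
im,c,s=cam('wrist');im,c,s=cam('wrist');print(s['time'],s['ee_pos'],np.degrees(np.arctan2(s['tcp_rot'][1,1],s['tcp_rot'][0,1])),np.abs(s['joint_velocities']).max())
reg,d,cf=pick('panel','wrist',[456,298,100],c);print(reg.sum(),d,cf)
print(fitbox([(reg.astype(np.float32),c)],[456,298,-14,142],45,142))
s=sensors.sense();print(s['ee_pos'])
o=im[:,:,::-1].copy();cv2.imwrite('pics/w5.png',o)
```

```text
4.45 [454.08450262 300.54174112 341.75307283] 75.92420029149035 3.6265344009988043
3771 4.796455357133387 0.92
(array([454.59630971, 298.1445089 , -14.23140177, 148.34972   ]), np.float64(0.03649669885635376))
[455.63560121 298.2892531  344.06150477]
```

>>> carry_out:
  moves:
    - [-1,0.4,0,25,0,0,0]
    - [-1,0.4,0,48,0,0,0]
    - [-1,0.4,0,66,0,0,0]
    - [-1,0.4,0,73.5,0,0,0]
    - [-1,0.4,0,73.5,0,0,0]

```text
time: 5.05
ee_pos: [456.3, 297.1, 271.2]
tcp_rot: [[-0.968, 0.25, -0.001], [0.25, 0.968, -0.0], [0.001, -0.001, -1.0]]
force: [0.2, -0.9, 0.6]
grip_width: 88.2
grasp_force: 0.0
```

>>> carry_out:
  moves:
    - [1,0,0,0,0,0,0]
    - [1,0,0,0,0,0,0]
    - [1,0,0,0,0,0,0]
    - [1,0,0,0,0,0,0]
    - [1,0,0,0,0,0,0]

```text
time: 5.55
ee_pos: [456.0, 298.2, 271.6]
tcp_rot: [[-0.969, 0.249, 0.001], [0.249, 0.969, 0.0], [-0.0, 0.0, -1.0]]
force: [-0.7, 0.2, -0.1]
grip_width: 49.9
grasp_force: 0.0
```

>>> carry_out:
  moves:
    - [1,0,0,0,0,0,0]
    - [1,0,0,0,0,0,0]
    - [1,0,0,0,0,0,0]
    - [1,0,0,0,0,0,0]
    - [1,0,0,0,0,0,0]

```text
time: 6.05
ee_pos: [455.9, 298.1, 271.2]
tcp_rot: [[-0.969, 0.249, -0.0], [0.249, 0.969, -0.0], [0.0, -0.0, -1.0]]
force: [-0.7, -2.2, 1.3]
grip_width: 10.3
grasp_force: 0.5
```

Gripping at 10.3 mm, so I wait for the grip force and then lift straight up.

>>> carry_out:
  moves:
    - [1,0,0,0,0,0,0]
    - [1,0,0,0,0,0,0]
    - [1,0,0,0,0,0,0]

```text
time: 6.35
ee_pos: [455.9, 298.1, 271.2]
tcp_rot: [[-0.969, 0.249, -0.0], [0.249, 0.969, -0.0], [0.0, -0.0, -1.0]]
force: [-0.9, 0.1, -0.6]
grip_width: 9.5
grasp_force: 30.0
```

>>> carry_out:
  moves:
    - [1,0,0,-8,0,0,0]
    - [1,0,0,-20,0,0,0]
    - [1,0,0,-36,0,0,0]
    - [1,0,0,-52,0,0,0]
    - [1,0,0,-60,0,0,0]

```text
time: 6.85
ee_pos: [456.3, 298.3, 333.5]
tcp_rot: [[-0.969, 0.249, 0.003], [0.249, 0.969, 0.001], [-0.002, 0.002, -1.0]]
force: [-0.3, -0.0, -3.8]
grip_width: 9.7
grasp_force: 30.0
```

>>> carry_out:
  moves:
    - [1,-5,-12,-25,0,0,0]
    - [1,-18,-45,-50,0,0,0]
    - [1,-32,-80,-75,0,0,0]
    - [1,-47,-116,-95,0,0,0]
    - [1,-61,-150,-95,0,0,0]

```text
time: 7.35
ee_pos: [478.3, 136.3, 430.0]
tcp_rot: [[-0.969, 0.248, 0.006], [0.248, 0.969, 0.0], [-0.006, 0.002, -1.0]]
force: [1.3, -1.0, -3.3]
grip_width: 9.7
grasp_force: 30.0
```

>>> carry_out:
  moves:
    - [1,-15,-38,0,0,0,0]
    - [1,-30,-76,0,0,0,0]
    - [1,-45,-113,0,0,0,-0.05]
    - [1,-58,-145,0,0,0,-0.1]
    - [1,-70,-173,0,0,0,-0.15]

```text
time: 7.85
ee_pos: [502.3, -49.1, 426.5]
tcp_rot: [[-0.995, 0.1, 0.0], [0.1, 0.995, -0.0], [-0.0, -0.0, -1.0]]
force: [-0.3, 1.2, -4.3]
grip_width: 9.7
grasp_force: 30.0
```

```bash
cat > st.py <<'E'
from h import *
s=sensors.sense();t=s['tcp_rot'];y=np.degrees(np.arctan2(t[1,1],t[0,1]));print(s['time'],s['ee_pos'],y,s['force'])
import sys
if len(sys.argv)>3: print(shift((s['ee_pos'],t),tgt([float(v) for v in sys.argv[1:4]],float(sys.argv[4]))))
E
python3 st.py 510.4 -104.7 426 86.2
```

```text
7.85 [502.25660589 -49.10839856 426.47474295] 84.25870315701877 [-0.31276103  1.21345774 -4.29539006]
(array([-13.7, -54.5,   0.5]), array([-0.0001,  0.0001, -0.0339]))
```

>>> carry_out:
  moves:
    - [1,-7,-30,0,0,0,-0.035]
    - [1,-13.5,-56,0,0,0,-0.035]
    - [1,-13.5,-56,0,0,0,-0.035]
    - [1,-13.5,-56,0,0,0,-0.035]
    - [1,-13.5,-56,0,0,0,-0.035]

```text
time: 8.35
ee_pos: [510.1, -103.6, 426.1]
tcp_rot: [[-0.998, 0.066, -0.0], [0.066, 0.998, 0.001], [0.0, 0.001, -1.0]]
force: [0.6, -0.1, -3.8]
grip_width: 9.7
grasp_force: 30.0
```

```bash
python3 st.py 510.4 -104.7 426 86.2
python3 - <<'E'
from h import *
im,c,s=cam('wrist');cv2.imwrite('pics/w6.png',im[:,:,::-1])
t=s['tcp_rot'];e=s['ee_pos']
# silhouette of held panel
reg,d,cf=pick('panel','wrist',e-[0,0,150],c);print(reg.sum(),d,cf)
E
python3 st.py
```

```text
8.35 [ 510.0665137  -103.60810522  426.12580874] 86.22668821931116 [ 0.60802893 -0.05393214 -3.78869861]
(array([-0.4, -1.1,  0.1]), array([ 0.0006, -0.0005,  0.0005]))
7106 35.78218138752937 0.63
8.45 [ 510.14671763 -103.3705537   426.23818713] 86.27513121563099 [ 0.24133782 -0.75784457 -4.00943095]
```

View pics/w6.png

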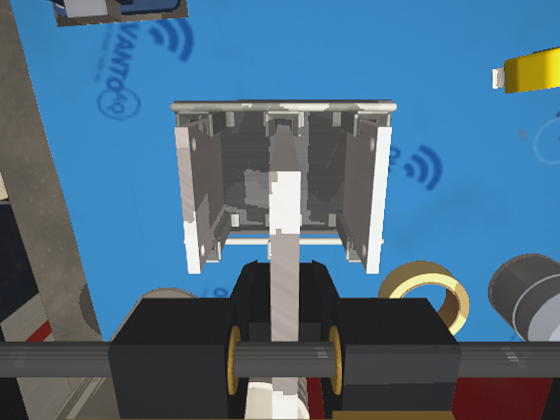

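Wrist view: the held panel's near edge runs from (286,172) at the top to about (284,127) at the bottom, in line with the near channel at (285,115). I'll shift slightly and lower to just above the lips, then check close up.

>>> carry_out:
  moves:
    - [1,-0.4,-1.2,15,0,0,0]
    - [1,-0.4,-1.2,32,0,0,0]
    - [1,-0.4,-1.2,46,0,0,0]
    - [1,-0.4,-1.2,52,0,0,0]
    - [1,-0.4,-1.2,52,0,0,0]

```text
time: 8.95
ee_pos: [510.4, -105.1, 373.3]
tcp_rot: [[-0.998, 0.066, -0.002], [0.066, 0.998, 0.001], [0.002, 0.001, -1.0]]
force: [0.0, -0.4, -3.8]
grip_width: 10.0
grasp_force: 30.0
```

Run:
```python
from h import *
im,c,s=cam('wrist');im,c,s=cam('wrist');e=s['ee_pos'];print(e,np.degrees(np.arctan2(s['tcp_rot'][1,1],s['tcp_rot'][0,1])),s['force'])
for nm,near in (('lo',[505,-180,100]),('hi',[514,-30,100])):
    reg,d,cf=pick('panel','wrist',near,c)
    a=fitbox([(reg.astype(np.float32),c)],[near[0],near[1],-3.8,142],20,142);print(nm,reg.sum(),np.round(a[0],1),round(a[1],3))
o=im[:,:,::-1][60:260,185:385]
o=cv2.resize(o,None,fx=3,fy=3,interpolation=cv2.INTER_CUBIC)
f=lambda uv:np.int32((uv-[185,60]+.5)*3)
zb=e[2]-147-124+12
cv2.polylines(o,[f(proj(box(510,-104.7,12,102,-3.8,125,14),c)[[1,3,7,5]])],1,(255,0,255),1)
P=proj(box(e[0],e[1],zb,zb+130,-3.8),c)
cv2.polylines(o,[f(P[[0,1,3,2]])],1,(0,255,0),1)
cv2.imwrite('pics/w7.png',o);np.savez('w7.npz',K=c[0],r=c[1],t=c[2])
```

```text
[ 510.62544095 -105.34053409  374.12014193] 86.22714389627568 [-0.97581772 -0.53685714 -3.95030383]
lo 8261 [ 504.9 -179.1   -3.9  146.2] 0.095
hi 8389 [514.6 -30.1  -3.7 145.6] 0.093
```

View pics/w7.png

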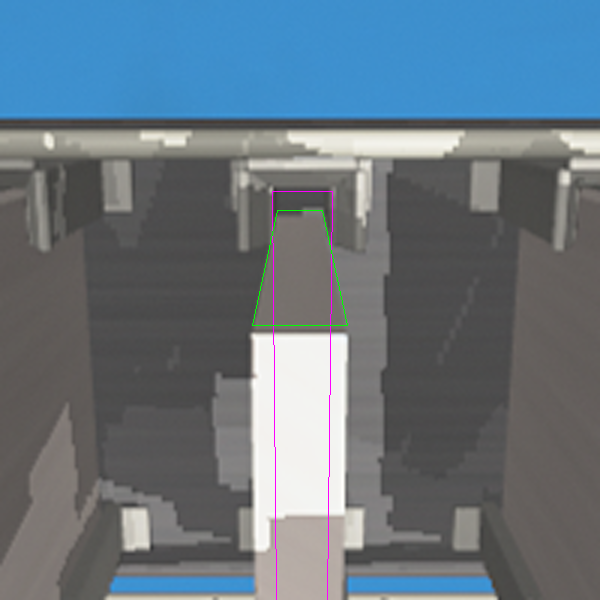

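The close view shows the panel's near edge at (300,210) centred on the channel mouth (drawn at x 273–332). It is about 1 mm far in x, so I correct that and lower in steps, watching the force.

>>> carry_out:
  moves:
    - [1,1.2,0.5,0,0,0,0]
    - [1,1.2,0.5,5,0,0,0]
    - [1,1.2,0.5,12,0,0,0]
    - [1,1.2,0.5,18,0,0,0]
    - [1,1.2,0.5,24,0,0,0]

```text
time: 9.65
ee_pos: [509.3, -105.0, 349.3]
tcp_rot: [[-0.998, 0.066, -0.001], [0.066, 0.998, 0.0], [0.001, 0.0, -1.0]]
force: [0.7, 0.2, -3.6]
grip_width: 9.8
grasp_force: 30.0
```

>>> carry_out:
  moves:
    - [1,0,0,4,0,0,0]
    - [1,0,0,9,0,0,0]
    - [1,0,0,14,0,0,0]
    - [1,0,0,19,0,0,0]
    - [1,0,0,24,0,0,0]

```text
time: 10.15
ee_pos: [509.5, -105.0, 325.8]
tcp_rot: [[-0.998, 0.066, 0.0], [0.066, 0.998, -0.0], [-0.0, -0.0, -1.0]]
force: [0.4, -0.5, -3.2]
grip_width: 9.5
grasp_force: 30.0
```

>>> carry_out:
  moves:
    - [1,0,0,9,0,0,0]
    - [1,0,0,18,0,0,0]
    - [1,0,0,27,0,0,0]
    - [1,0,0,35,0,0,0]
    - [1,0,0,42,0,0,0]

```text
time: 10.65
ee_pos: [509.3, -105.0, 283.3]
tcp_rot: [[-0.998, 0.066, -0.001], [0.066, 0.998, 0.0], [0.001, 0.0, -1.0]]
force: [-0.5, -0.1, -3.8]
grip_width: 9.7
grasp_force: 30.0
```

>>> carry_out:
  moves:
    - [1,0,0,3,0,0,0]
    - [1,0,0,6,0,0,0]
    - [1,0,0,8,0,0,0]
    - [1,0,0,10,0,0,0]
    - [1,0,0,10,0,0,0]

```text
time: 11.15
ee_pos: [509.4, -105.0, 274.2]
tcp_rot: [[-0.998, 0.066, 0.0], [0.066, 0.998, 0.0], [-0.0, 0.0, -1.0]]
force: [0.6, 0.1, -3.4]
grip_width: 9.6
grasp_force: 30.0
```

Free so far, about 3 mm to go. I lower in fine steps until contact.

>>> carry_out:
  moves:
    - [1,0,0,0.6,0,0,0]
    - [1,0,0,1.2,0,0,0]
    - [1,0,0,1.8,0,0,0]
    - [1,0,0,2.2,0,0,0]
    - [1,0,0,2.2,0,0,0]

```text
time: 11.65
ee_pos: [509.4, -105.0, 272.0]
tcp_rot: [[-0.998, 0.066, -0.0], [0.066, 0.998, 0.0], [0.0, 0.0, -1.0]]
force: [0.0, 0.3, -3.7]
grip_width: 9.4
grasp_force: 30.0
```

>>> carry_out:
  moves:
    - [1,0,0,0.3,0,0,0]
    - [1,0,0,0.6,0,0,0]
    - [1,0,0,0.9,0,0,0]
    - [1,0,0,0.9,0,0,0]

```text
time: 12.05
ee_pos: [509.5, -105.1, 271.2]
tcp_rot: [[-0.998, 0.066, 0.0], [0.066, 0.998, -0.0], [-0.0, -0.0, -1.0]]
force: [-0.1, 0.1, -2.9]
grip_width: 9.7
grasp_force: 30.0
```

>>> carry_out:
  moves:
    - [1,0,0,0.3,0,0,0]
    - [1,0,0,0.6,0,0,0]
    - [1,0,0,0.6,0,0,0]

```text
time: 12.35
ee_pos: [509.5, -105.1, 271.1]
tcp_rot: [[-0.998, 0.066, 0.0], [0.066, 0.998, -0.0], [-0.0, -0.0, -1.0]]
force: [-3.9, 0.1, 5.2]
grip_width: 9.7
grasp_force: 30.0
```

Contact on the foot (upward force, TCP at the same height as in the groove). I open partly, to stay clear of the neighbours.

>>> carry_out:
  moves:
    - [0.4,0,0,0,0,0,0]
    - [0.4,0,0,0,0,0,0]
    - [0.4,0,0,0,0,0,0]
    - [0.4,0,0,0,0,0,0]
    - [0.4,0,0,0,0,0,0]

```text
time: 12.85
ee_pos: [509.5, -105.1, 270.5]
tcp_rot: [[-0.998, 0.066, 0.0], [0.066, 0.998, -0.0], [-0.0, 0.0, -1.0]]
force: [0.2, -0.3, -0.7]
grip_width: 26.3
grasp_force: 0.0
```

>>> carry_out:
  moves:
    - [0.4,0,0,-6,0,0,0]
    - [0.4,0,0,-18,0,0,0]
    - [0.4,0,0,-34,0,0,0]
    - [0.4,0,0,-50,0,0,0]
    - [0.4,0,0,-70,0,0,0]

```text
time: 13.35
ee_pos: [509.3, -105.0, 341.9]
tcp_rot: [[-0.998, 0.066, 0.0], [0.066, 0.998, -0.0], [-0.0, -0.0, -1.0]]
force: [0.6, 0.4, 0.2]
grip_width: 26.5
grasp_force: 0.0
```

>>> carry_out:
  moves:
    - [0.4,20,0,-40,0,0,0]
    - [0.4,40,0,-70,0,0,0]
    - [0.4,40,0,-70,0,0,0]
    - [0.4,40,0,-70,0,0,0]
    - [0.4,40,0,-70,0,0,0]

```text
time: 13.85
ee_pos: [469.5, -102.3, 409.9]
tcp_rot: [[-0.998, 0.066, -0.001], [0.066, 0.998, 0.0], [0.001, 0.0, -1.0]]
force: [-0.2, 0.2, -0.2]
grip_width: 26.4
grasp_force: 0.0
```

Run:
```python
from h import *
im,c,s=cam('wrist');print(s['time'],s['ee_pos'],s['force'])
for near in ([505,-179,100],[510,-105,100],[514.5,-30,100]):
    reg,d,cf=pick('panel','wrist',near,c)
    a=fitbox([(reg.astype(np.float32),c)],[near[0],near[1],-3.8,142],20);print(reg.sum(),cf,np.round(a[0],1),round(a[1],3))
sc=cams.camera('scene');print([(np.round(d['at'],1).tolist(),round(d['confidence'],2)) for d in spot_point('panel','scene')])
a=cv2.resize(im[:,:,::-1],(480,360));b=cv2.resize(sc[140:290,260:440,::-1],(432,360))[:,:320]
cv2.imwrite('pics/fin.png',np.hstack([a,b]))
```

```text
13.85 [ 469.49297939 -102.30434513  409.88476068] [-0.22342977  0.24003019 -0.21449365]
4863 0.79 [ 504.8 -179.7   -3.9  139.7] 0.188
2022 0.92 [ 514.  -105.5   -3.6  135.9] 0.057
4877 0.83 [514.6 -29.4  -4.  138.8] 0.191
[([513.9, -29.1, 11.1], 0.87), ([511.0, -105.0, 9.7], 0.7), ([509.2, -103.3, 12.9], 0.68), ([505.9, -183.1, 11.7], 0.64)]
```

View pics/fin.png

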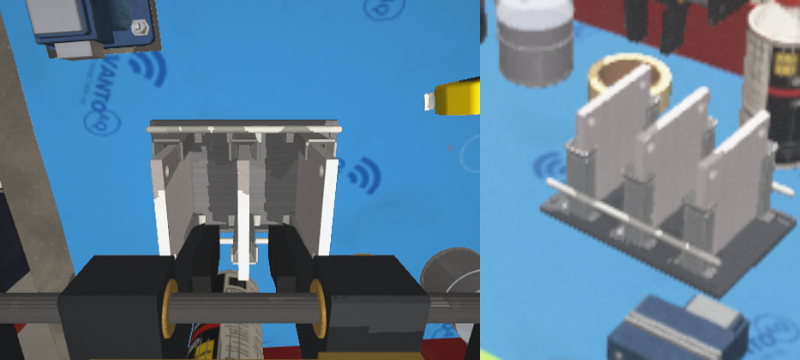

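The wrist view shows all three top edges level, with near ends at row ~160. The scene view shows three equal panels standing in the channels, and the gripper is clear of them.

```bash
python3 -c "
from cell import *
print(manip.hand_in())"
```

```text
the job is handed in; nothing more can be done
None
```

The panel was lowered into the rack's empty middle slot until it touched the foot plate, then released; the final views show it level with the two other panels, which did not visibly move, and the job was handed in at about 14 s.

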